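Square up three tube lengths at the stop and lift them as one pack

TASK

Gather the three short equal lengths of square tube into one tight row, side by side, with their ends butted squarely against the angle-iron end stop on the bench. Then grip the whole row across its width as one pack, lift it straight up so that its underside is at least 10 cm above the bench, and finish while holding it there, level and still, with the three tubes still side by side and their ends flush. Leave the other things on the bench where they are.

Things in the scene. Friction and masses are not known exactly. Their poses are not given: they have to be found in the camera images.
- tube_a: one of three identical lengths of plain steel square tube, 100 mm long, 18x18 mm, about 130 g (looks open at the ends, is solid to the touch), lying loose on the bench on the robot's side of the end stop. Origin: centre of its underside; x runs along its length, y across it, z up.
- tube_b: one of three identical lengths of plain steel square tube, 100 mm long, 18x18 mm, about 130 g (looks open at the ends, is solid to the touch), lying loose on the bench on the robot's side of the end stop. Origin: centre of its underside; x runs along its length, y across it, z up.
- tube_c: one of three identical lengths of plain steel square tube, 100 mm long, 18x18 mm, about 130 g (looks open at the ends, is solid to the touch), lying loose on the bench on the robot's side of the end stop. Origin: centre of its underside; x runs along its length, y across it, z up.
- end_stop: angle iron bolted to the bench, immovable. Upright leg toward the robot and tubes: 120 mm long, 40 mm high, 5 mm thick; flat leg behind it. Origin: on the bench top under the middle of the 40x120 mm piece; x away from the robot, square to the face, y along it, z up. The face is the plane x = -0.020, y -0.06 to 0.06; tubes start 20 to 60 mm off it, about 60 mm apart in y, along x within 0.25 rad.
- pliers: bystander, to be left alone: pliers with red handles, 61x173x12 mm, lying flat. Origin: middle of its underside.
- marker: bystander, to be left alone: paint marker, 126 mm long, 18 mm thick, lying. Origin: middle of its underside.
- tape: bystander, to be left alone: tape measure, 37x83x64 mm. Origin: middle of its underside.
- bolt_right: bystander, to be left alone: hex bolt standing on its head, 60 mm tall, on the right of the stop. Origin: middle of its underside.
- bolt_left: bystander, to be left alone: hex bolt standing on its head, 70 mm tall, on the left of the stop. Origin: middle of its underside.
- big_tube: bystander, to be left alone: a bigger square-tube offcut, 30x120x30 mm, that is not part of the job. Origin: middle of its underside.

How it is judged:
By the outcome, as a careful person would: the job done as asked, in the order asked, and still so for the second after the job is handed in, while the arm keeps its last pose, push and grip.
It also fails if it takes over 66 s, if anything falls off the work surface, if the arm or the gripper's body presses on something with over 40 N, if the wrist force passes 120 N, or if a joint passes its speed limit or range.

ROBOT

A 6-joint arm with a two-finger parallel gripper is mounted at the origin on a cart in front of the work surface, level with it; the furniture and walls round the work are solid. World frame = base frame: x ahead of the robot, y to its left, z up, the work surface at z = 0. Lengths are in mm, angles in rad, forces in N, time in s.
With the tool pointing down it reaches from about 300 to 775 mm from the base axis. Payload 14.6 kg.
Tool frame: the origin (TCP) lies between the finger pads; the fingertips stand 25 mm ahead of it and the grasp point (between the pads) lies 6 mm ahead of it; z points along the fingers, y is the line along which they close (so a half turn about z gives the same grasp; the last joint's range is limited). The gripper opens to 94 mm and grips with 3 to 60 N. Pads are 16 mm wide; open, the fingers measure 119 mm over their backs; the gripper's body (75 mm by 177 mm) begins 78 mm behind the grasp point.
Start: joints at [1.1, 0.3, 1.521, -0, 1.321, -0.067], TCP at [216.1, 505.757, 230.446] pointing down, gripper open.
Joint ranges: [-3.03, 3.03], [-0.79, 2.21], [0.23, 2.52], [-1.04, 4.18], [0, 3.07], [-2.55, 2.55]. Speed limits (rad/s): [2.22, 2.22, 2.57, 3.14, 3.14, 3.14].

INTERFACE

Orientations are given as [roll, pitch, yaw] about the fixed x, y, z axes, in that order (R = Rz(yaw) Ry(pitch) Rx(roll)).
In Python, from cell import manip gives the robot as it stands. The module is installed in compiled form; this text tells all that it offers.
- The arm moves only by the tool step_arm, never from a script. Its argument "series" is one flat list of numbers, 5 for each row, row after row: the shift along the world's x, y, z in mm, then the turn about the world's z in rad, then the closure, from 0 (fully open) to 1 (shut). In form: [dx, dy, dz, spin, jaw, dx, dy, dz, spin, jaw, ...]. A call has 1 to 20 rows; each row shifts and turns the commanded pose from where the row before left it; what a row does not reach is not made up. A row lasts 1/8 s, in which the tool goes at most 62.5 mm and 10.7 degrees, less where a joint would pass 70% of its speed; a pose out of reach is approached as far as the arm can. A call is refused whole if a number of a shift passes 62.5 or a number of a turn 0.188, either way. A call with a gripper value outside its range is refused whole. The fingers move at their own pace and stop on an object; "squeeze" is the grip in N (left out, the last holds). Time passes only in rows, so rows that do not move let the fingers close. It gives the time, the measured TCP pose, the force, the opening and the grip force at its end, in the units of the state.
- manip.read_state(): the state, without advancing time (a new reading comes with each control period).
- manip.camera(name): name is "scene" or "top"; returns (picture, depth): 420x560x3 uint8, blue, green, red; 420x560 float32, mm along the optical axis (not along the pixel's ray), 0 where there is no reading.
- manip.camera_info(name): a dict with "fovy" (degrees; the focal length in pixels is half the picture's height over the tangent of half this angle, whatever the lens; pixels are square), "cx", "cy" (the principal point, pixels), "eye" and "orientation" of the camera in the world. Camera axes: x right, y down, z forward; pixel columns grow to the right and rows downward; lengths in mm; the calibration is good to about 2 mm. A picture is of the moment at which its call begins. camera_info takes no time and is no camera call.
- manip.sign_off(): hands the job in; it is judged then, once.
The state is a dict: "clock": time; "joints": joint angles; "qd": joint speeds; "effort": joint torques, N m; "eef_pos": TCP position; "eef_rot": TCP orientation; "wrist_force": force on the tool from outside, world axes, zero at the start; "moment": the same for the moment, N m; "finger_gap": finger opening in mm; "finger_force": force on a finger pad.
Only numpy, scipy, OpenCV 4.12 (cv2) and the standard library are available. Lean on these libraries where they do the work, as an engineer would, in place of code of your own. Each camera call takes 0.05 s, during which the arm holds its last target. There are 200 camera calls.

## Working session

There is one attempt and no reset: what is moved stays moved. The work goes in short steps, Python scripts to look and compute and a tool call to move; the robot and the scene stay as the last step left them, time stands still between calls to the robot, and variables do not carry over. Pictures are saved under pics/ and viewed, at most 10 in all, crops included, and the job is handed in when it is done.

Besides the shell and the picture viewer there is one more tool, called as name(argument=value, ...), one argument or row to a line, values as JSON. step_arm: Moves the arm, as the interface text tells. Its arguments: {"type":"object","properties":{"series":{"type":"array"},"squeeze":{"type":"number"}},"required":["series"]}

```bash
mkdir -p pics
cat > h.py <<'E'
import numpy as np, cv2
from scipy.spatial.transform import Rotation as R
from cell import manip
def cam(name):
    im,d=manip.camera(name); i=manip.camera_info(name)
    f=im.shape[0]/2/np.tan(np.radians(i["fovy"])/2)
    o=np.array(i["orientation"]);
    M=o if o.shape==(3,3) else R.from_euler('xyz',o).as_matrix()
    v,u=np.mgrid[:d.shape[0],:d.shape[1]]
    P=np.stack([(u-i["cx"])/f*d,(v-i["cy"])/f*d,d],-1)@M.T+np.array(i["eye"])
    P[d==0]=np.nan
    return im,d,P
E
python3 - <<'E'
from h import *
print(manip.read_state()); print(manip.camera_info("top"),manip.camera_info("scene"))
im,d,P=cam("top"); cv2.imwrite("pics/t1.png",im); np.save("P.npy",P)
print(P[210,280],P[50,50],P[380,500])
im,d,P=cam("scene"); cv2.imwrite("pics/s1.png",im)
E
```

```text
{'clock': 0.0, 'joints': array([ 1.10039354e+00,  3.00456843e-01,  1.52158521e+00,  2.74473512e-05,
        1.32070250e+00, -6.66102889e-02]), 'qd': array([ 0.0004798 ,  0.000848  , -0.00093933,  0.00314017, -0.00121116,
        0.00113934]), 'effort': array([-1.84456570e-03, -5.31807590e+01, -3.52740026e+01,  7.08691031e-02,
        2.44240573e-02, -6.90851493e-05]), 'eef_pos': array([215.99435469, 505.55582706, 229.89239127]), 'eef_rot': array([-3.14044508e+00, -1.03197972e-04,  2.73779329e+00]), 'wrist_force': array([-0.0610408 ,  0.16501286, -0.11586497]), 'moment': array([ 0.00666035, -0.01413838, -0.0186463 ]), 'finger_force': 0.0, 'finger_gap': 93.98533709935151}
{'fovy': 46.63061667299485, 'cx': 281.265412206886, 'cy': 209.65971900363195, 'eye': array([ 558.07951375,  157.50770687, 1228.48543925]), 'orientation': array([-3.09333927, -0.00889283, -1.57211185])} {'fovy': 43.01059498409402, 'cx': 278.5487064063413, 'cy': 216.56763029303602, 'eye': array([  53.81011517, -710.24191086,  597.78310215]), 'orientation': array([-2.05815936, -0.01684419, -0.5534474 ])}
[616.29345999 149.73224079   5.07570631] [980.94048529 680.68990248 118.63989483] [ -50.97603642 -766.5823805  -814.81766475]
```

View pics/t1.png

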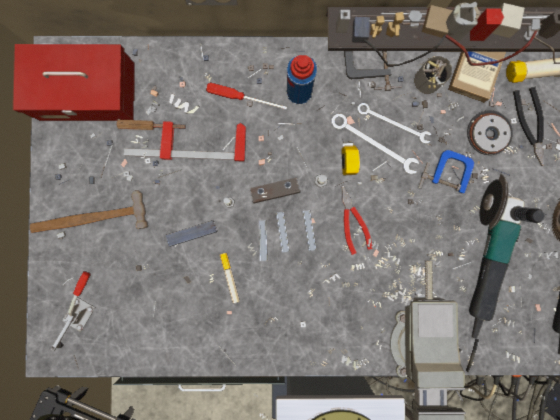

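View pics/s1.png

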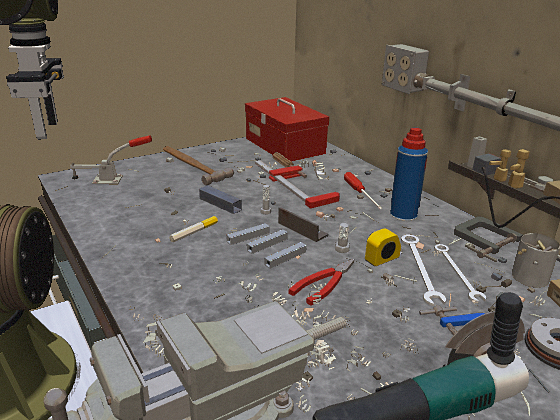

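The top view shows the tubes near pixels (263,241), (283,232) and (309,230), the stop at (275,190), and bolts at (228,201) and (321,180). Pliers are at (355,225). Next I'll measure them.

```bash
cat >> h.py <<'E'
def rects(P,lo,hi,off=0,box=(380,640,50,330),amin=15):
    z=P[...,2]-off
    m=((z>lo)&(z<hi)&(P[...,0]>box[0])&(P[...,0]<box[1])&(P[...,1]>box[2])&(P[...,1]<box[3])).astype(np.uint8)
    n,l,s,c=cv2.connectedComponentsWithStats(m,connectivity=4)
    out=[]
    for k in range(1,n):
        if s[k,4]<amin: continue
        q=P[l==k]; (cx,cy),(w,h),a=cv2.minAreaRect(q[:,:2].astype(np.float32))
        if w<h: w,h,a=h,w,a+90
        a=(a+90)%180-90
        mm=q[:,:2].mean(0); e=np.linalg.svd(q[:,:2]-mm)[2][0]; e*=np.sign(e[0])
        print("c %.1f %.1f L %.1f W %.1f ang %.3f | mean %.1f %.1f pca %.3f z %.1f n %d px %s"%(cx,cy,w,h,np.radians(a),*mm,np.arctan2(e[1],e[0]),np.median(q[:,2]),len(q),c[k].round()))
E
python3 - <<'E'
from h import *
Ps=[np.load("P.npy")]+[cam("top")[2] for _ in range(4)]
P=np.nanmean(Ps,0); np.save("Pm.npy",P)
b=P[(P[...,0]>380)&(P[...,0]<640)&(P[...,1]>50)&(P[...,1]<330)]
off=np.median(b[:,2]); print("table",off, np.percentile(b[:,2],[5,25,75]))
print("tubes");rects(P,12,24,off)
print("stop");rects(P,30,46,off)
print("tall");rects(P,45,80,off,amin=3)
im,d,S=cam("scene"); b=S[(S[...,0]>380)&(S[...,0]<640)&(S[...,1]>50)&(S[...,1]<330)]
o2=np.median(b[:,2]); print("scene",o2); rects(S,14,24,o2); print("stop"); rects(S,34,46,o2)
im,d,_=cam("top"); cv2.imwrite("pics/t2.png",cv2.resize(im[160:280,150:390],None,fx=3.3,fy=3.3,interpolation=cv2.INTER_CUBIC))
E
```

```text
table 0.39256488247719973 [-1.48749973 -0.40238239  1.38458518]
tubes
c 566.3 77.3 L 99.1 W 17.9 ang 0.152 | mean 566.4 77.4 pca 0.152 z 18.1 n 294 px [309. 230.]
c 562.1 143.8 L 99.3 W 17.8 ang 0.148 | mean 562.1 143.8 pca 0.146 z 18.1 n 289 px [282. 232.]
c 541.3 193.3 L 99.1 W 17.5 ang 0.001 | mean 542.6 192.6 pca 0.022 z 18.2 n 300 px [263. 239.]
c 448.7 275.3 L 125.2 W 14.9 ang 0.270 | mean 448.4 275.1 pca 0.264 z 15.3 n 272 px [229. 278.]
stop
c 639.0 205.4 L 22.5 W 4.7 ang -1.357 | mean 637.9 207.7 pca -1.437 z 39.7 n 18 px [256. 201.]
c 566.1 325.3 L 14.7 W 7.5 ang 0.003 | mean 567.3 326.4 pca -0.205 z 30.9 n 15 px [208. 230.]
tall
c 634.2 276.8 L 13.2 W 10.8 ang 1.569 | mean 634.7 276.7 pca -1.552 z 69.6 n 34 px [227. 201.]
scene 2.963050254812231
c 591.0 321.5 L 15.9 W 6.7 ang -1.200 | mean 589.7 320.1 pca -1.292 z 19.6 n 15 px [239. 202.]
c 562.2 316.8 L 25.0 W 7.1 ang -1.334 | mean 561.4 317.4 pca -1.267 z 21.6 n 25 px [229. 205.]
c 634.0 272.0 L 12.0 W 10.8 ang -0.004 | mean 633.6 271.6 pca -0.610 z 21.7 n 21 px [265. 206.]
c 638.3 207.4 L 18.4 W 4.5 ang -1.351 | mean 637.6 208.5 pca -1.431 z 22.0 n 21 px [280. 216.]
c 476.3 280.3 L 73.0 W 15.1 ang 0.257 | mean 477.6 280.6 pca 0.280 z 18.6 n 68 px [204. 221.]
c 542.6 191.6 L 100.7 W 24.5 ang 0.032 | mean 540.5 189.1 pca 0.035 z 20.1 n 227 px [247. 231.]
c 427.2 267.0 L 24.2 W 12.0 ang 0.066 | mean 428.1 266.7 pca 0.165 z 18.5 n 26 px [186. 229.]
c 563.5 142.3 L 103.4 W 21.8 ang 0.129 | mean 561.2 140.3 pca 0.147 z 20.0 n 240 px [267. 238.]
c 399.0 258.9 L 17.6 W 12.4 ang 0.310 | mean 398.4 260.0 pca 0.096 z 18.0 n 19 px [174. 234.]
c 566.9 75.5 L 99.7 W 21.2 ang 0.142 | mean 566.0 74.0 pca 0.153 z 20.0 n 270 px [285. 252.]
stop
c 633.6 272.4 L 12.3 W 8.2 ang -0.877 | mean 634.1 271.9 pca -1.094 z 43.1 n 21 px [265. 198.]
```

View pics/t2.png

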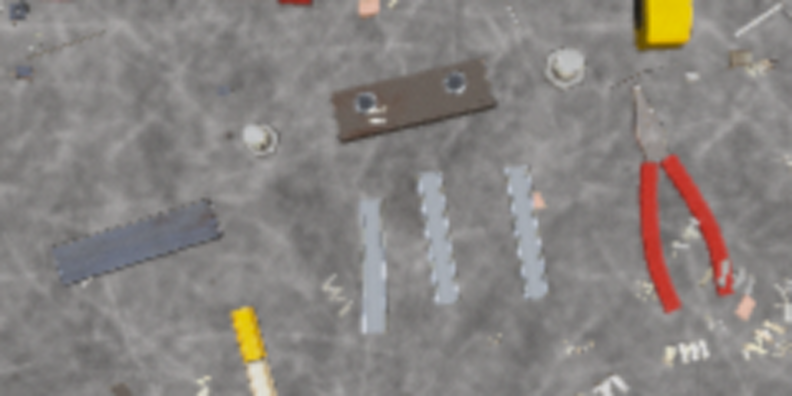

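The zoom shows the stop tilted, with its face on the lower edge, the three tubes below it and bolts on either side. I'll get the stop's pose with a bigger box.

Run:
```python
from h import *
P=np.load("Pm.npy"); B=(380,760,-50,400)
rects(P,34,44,.4,B); print("tall");rects(P,46,80,.4,B,5); print('flat');rects(P,3.5,14,.4,B,60)
z=P[...,2]
m=(z>35)&(z<43)&(P[...,0]>600)&(P[...,0]<680)&(P[...,1]>90)&(P[...,1]<230)
q=P[m]; 
# front edge fit by lowest x' projection
for a in (0.16,0.18,0.2,.22,.24):
    n=np.array([np.cos(a),np.sin(a)]);t=np.array([-n[1],n[0]])
    u=q[:,:2]@n; v=q[:,:2]@t; print(a,np.percentile(u,[1,5,50,95,99]).round(1),np.percentile(v,[0,100]).round(1),np.polyfit(v,u,1)[0])
```

```text
c 649.9 158.9 L 118.1 W 4.9 ang -1.345 | mean 649.7 159.5 pca -1.345 z 40.0 n 106 px [276. 196.]
tall
c 732.9 -23.6 L 53.7 W 35.9 ang 0.037 | mean 732.2 -22.9 pca 0.102 z 62.0 n 350 px [352. 161.]
c 691.0 47.5 L 19.2 W 17.2 ang 0.022 | mean 690.3 47.6 pca -0.631 z 59.7 n 58 px [322. 178.]
c 635.4 276.9 L 13.4 W 13.2 ang 1.567 | mean 635.8 277.0 pca 1.061 z 69.6 n 38 px [227. 201.]
flat
c 752.6 310.4 L 90.7 W 14.9 ang 1.556 | mean 752.4 304.7 pca 1.570 z 12.8 n 189 px [218. 156.]
c 670.7 164.3 L 119.5 W 32.2 ang -1.345 | mean 670.5 164.4 pca -1.346 z 5.5 n 531 px [274. 188.]
c 591.7 -29.7 L 171.3 W 40.1 ang 0.052 | mean 595.0 -22.2 pca 0.070 z 11.0 n 470 px [349. 218.]
c 456.8 271.9 L 107.3 W 6.1 ang 0.263 | mean 454.2 270.1 pca 0.259 z 11.5 n 78 px [232. 275.]
0.16 [661.5 662.2 666.8 671.5 672.3] [ -5.7 112.1] -0.06609036509287647
0.18 [663.4 664.2 667.7 671.5 672.2] [-19.1  98.9] -0.04606597685546782
0.2 [665.  665.6 668.5 671.5 671.9] [-32.5  85.6] -0.026078313286365024
0.22 [666.4 666.5 668.8 671.2 671.5] [-45.8  72.3] -0.006111410090936688
0.24 [666.2 666.6 669.  671.6 672.2] [-59.2  59. ] 0.013850631052503738
```

step_arm(
  series=[28.8,-30.1,-10,0.046,0.4,28.8,-30.1,-10,0.046,0.4,28.8,-30.1,-10,0.046,0.4,28.8,-30.1,-10,0.046,0.4,28.8,-30.1,-10,0.046,0.4,28.8,-30.1,-10,0.046,0.4,28.8,-30.1,-10,0.046,0.4,28.8,-30.1,-10,0.046,0.4,28.8,-30.1,-10,0.046,0.4,28.8,-30.1,-10,0.046,0.4,28.8,-30.1,-10,0.046,0.4,28.8,-30.1,-10,0.046,0.4,0,0,0,0,0.4,0,0,0,0,0.4],
  squeeze=15,
)

```text
clock: 2.15
eef_pos: [561.4, 144.8, 110.4]
eef_rot: [3.142, -0.0, -2.994]
wrist_force: [-0.6, -0.2, -0.1]
finger_gap: 56.2
finger_force: 0.0
```

step_arm(
  series=[0.5,-0.6,-25,0,0.4,0,0,-25,0,0.4,0,0,-20,0,0.4,0,0,-8,0,0.4,0,0,-4,0,0.4,0,0,0,0,0.4,0,0,0,0,0.9,0,0,0,0,0.9,0,0,0,0,0.9,0,0,0,0,0.9,0,0,0,0,0.9,0,0,0,0,0.9],
  squeeze=15,
)

```text
clock: 3.65
eef_pos: [562.2, 143.9, 28.4]
eef_rot: [3.142, -0.0, -2.993]
wrist_force: [-0.6, -0.9, 0.0]
finger_gap: 17.8
finger_force: 15.0
```

step_arm(
  series=[0,0,0,0.039,0.9,0,0,0,0.039,0.9,8,1.85,0,0,0.9,8,1.85,0,0,0.9,8,1.85,0,0,0.9,5,1.2,0,0,0.9,2,0.45,0,0,0.9,1,0.2,0,0,0.9,1,0.2,0,0,0.9,0,0,0,0,0.9],
)

```text
clock: 4.9
eef_pos: [595.3, 151.6, 28.4]
eef_rot: [-3.142, 0.0, -2.915]
wrist_force: [-2.3, -1.6, 2.7]
finger_gap: 17.5
finger_force: 15.0
```

step_arm(
  series=[1,0.2,0,0,0.9,1,0.2,0,0,0.9,0,0,0,0,0.9],
)

```text
clock: 5.28
eef_pos: [597.3, 152.0, 28.5]
eef_rot: [-3.142, 0.0, -2.915]
wrist_force: [-1.4, -1.0, 2.7]
finger_gap: 18.0
finger_force: 15.0
```

step_arm(
  series=[1,0.2,0,0,0.9,0,0,0,0,0.9],
)

```text
clock: 5.52
eef_pos: [598.0, 152.1, 28.4]
eef_rot: [3.142, -0.001, -2.915]
wrist_force: [-4.5, -0.6, 4.4]
finger_gap: 17.6
finger_force: 15.0
```

step_arm(
  series=[1,0.2,0,0,0.9,0,0,0,0,0.9],
)

```text
clock: 5.78
eef_pos: [598.1, 152.1, 28.4]
eef_rot: [3.142, -0.003, -2.915]
wrist_force: [-13.6, -2.4, 11.0]
finger_gap: 17.5
finger_force: 15.0
```

step_arm(
  series=[-1,-0.2,0,0,0.7,0,0,0,0,0.7,0,0,0,0,0.7,0,0,25,0,0.7,0,0,25,0,0.6,-20,14,0,-0.107,0.5,-20,14,0,-0.107,0.5,-16,13,0,0,0.5,0,0,-20,0,0.5,0,0,-20,0,0.5,0,0,-10,0,0.5,0,0,0,0,0.5],
)

```text
clock: 7.28
eef_pos: [542.0, 193.2, 28.1]
eef_rot: [-3.141, -0.001, -3.128]
wrist_force: [-0.4, 0.1, 0.4]
finger_gap: 46.8
finger_force: 0.0
```

step_arm(
  series=[0,0,0,0,0.9,0,0,0,0,0.9,0,0,0,0,0.9,0,0,0,0,0.9,0,0,0,0,0.9,0,0,0,0.071,0.9,0,0,0,0.071,0.9,0,0,0,0.072,0.9,14,-1.7,0,0,0.9,14,-1.7,0,0,0.9,8,-1,0,0,0.9,6.8,-0.8,0,0,0.9,2,0.45,0,0,0.9,1,0.2,0,0,0.9,1,0.2,0,0,0.9,0,0,0,0,0.9],
)

```text
clock: 9.28
eef_pos: [588.7, 188.7, 28.7]
eef_rot: [-3.142, -0.001, -2.915]
wrist_force: [-5.8, -1.3, 7.1]
finger_gap: 17.8
finger_force: 15.0
```

step_arm(
  series=[1,0.2,0,0,0.9,0,0,0,0,0.9],
)

```text
clock: 9.52
eef_pos: [589.7, 189.0, 28.7]
eef_rot: [-3.142, -0.001, -2.915]
wrist_force: [-5.1, -1.2, 7.1]
finger_gap: 17.9
finger_force: 15.0
```

step_arm(
  series=[1,0.2,0,0,0.9,0,0,0,0,0.9],
)

```text
clock: 9.78
eef_pos: [590.7, 189.2, 28.7]
eef_rot: [3.142, -0.001, -2.915]
wrist_force: [-4.0, -1.9, 7.4]
finger_gap: 17.8
finger_force: 15.0
```

step_arm(
  series=[0.5,0.1,0,0,0.9,0,0,0,0,0.9],
)

```text
clock: 10.02
eef_pos: [590.8, 189.2, 28.7]
eef_rot: [-3.142, -0.002, -2.915]
wrist_force: [-7.9, -1.1, 8.7]
finger_gap: 17.8
finger_force: 15.0
```

step_arm(
  series=[-1,-0.2,0,0,0.7,0,0,0,0,0.7,0,0,0,0,0.7,0,0,25,0,0.7,0,0,25,0,0,4.3,-18.5,0,0,0,0,0,0,0,0,0,0,0,0,0,0,0,0,0,0,0,0,-20,0,0,0,0,-20,0,0,0,0,-10,0,0,0,0,0,0,0,0,0,0,0,0.8,0,0,0,0,0.8,0,0,0,0,0.8,0,0,0,0,0.8,0,0,0,0,0.8,0,0,0,0,0.8,0,0,0,0,0.8],
)

```text
clock: 12.52
eef_pos: [594.9, 170.6, 28.5]
eef_rot: [3.142, 0.0, -2.915]
wrist_force: [0.2, 0.3, 1.1]
finger_gap: 36.0
finger_force: 14.8
```

step_arm(
  series=[0,0,0,0,0.5,0,0,0,0,0.5,0,0,0,0,0.5,0,0,25,0,0.5,0,0,25,0,0.5,-9.6,-31.1,0,-0.037,0.5,-9.5,-31.1,0,-0.037,0.5,-9.5,-31.1,0,0,0.5,0,0,0,0,0.5,0,0,-20,0,0.5,0,0,-20,0,0.5,0,0,-10,0,0.5,0,0,0,0,0.5,0,0,0,0,0.9,0,0,0,0,0.9,0,0,0,0,0.9,0,0,0,0,0.9,0,0,0,0,0.9,0,0,0,0,0.9],
)

```text
clock: 14.9
eef_pos: [566.4, 77.3, 28.8]
eef_rot: [-3.142, 0.0, -2.989]
wrist_force: [-1.6, -0.7, 6.0]
finger_gap: 17.8
finger_force: 15.0
```

Now I'll take tube R to (599.6,123.5), then press it on to the stop.

step_arm(
  series=[0,0,0,0.037,0.9,0,0,0,0.037,0.9,11,15.4,0,0,0.9,11,15.4,0,0,0.9,11.2,15.4,0,0,0.9,2,0.45,0,0,0.9,1,0.2,0,0,0.9,1,0.2,0,0,0.9,1,0.2,0,0,0.9,0,0,0,0,0.9],
)

```text
clock: 16.15
eef_pos: [603.7, 124.5, 28.7]
eef_rot: [3.141, -0.002, -2.915]
wrist_force: [-7.7, -0.1, 9.1]
finger_gap: 18.2
finger_force: 15.0
```

step_arm(
  series=[0.8,0.2,0,0,0.9,0,0,0,0,0.9],
)

```text
clock: 16.4
eef_pos: [604.5, 124.6, 28.7]
eef_rot: [3.141, -0.002, -2.915]
wrist_force: [-8.8, -1.5, 10.8]
finger_gap: 17.7
finger_force: 15.0
```

step_arm(
  series=[0.8,0.2,0,0,0.9,0,0,0,0,0.9],
)

```text
clock: 16.65
eef_pos: [604.7, 124.7, 28.7]
eef_rot: [3.141, -0.004, -2.915]
wrist_force: [-13.3, -2.6, 15.1]
finger_gap: 17.8
finger_force: 15.0
```

step_arm(
  series=[0.8,0.2,0,0,0.9,0,0,0,0,0.9],
)

```text
clock: 16.9
eef_pos: [605.1, 124.8, 28.5]
eef_rot: [3.141, -0.005, -2.915]
wrist_force: [-15.8, -2.8, 16.6]
finger_gap: 17.7
finger_force: 15.0
```

step_arm(
  series=[-1.8,-0.4,0,0,0.7,0,0,0,0,0.7,0,0,0,0,0.7,0,0,25,0,0.6,0,0,25,0,0,-6.3,27.3,0,0,0,0,0,0,0,0,0,0,0,0,0,0,0,0,0,0,0,0,-20,0,0,0,0,-20,0,0,0,0,-10,0,0,0,0,0,0,0,0,0,0,0,0.6,0,0,0,0,0.6,0,0,0,0,0.6,0,0,0,0,0.6,0,0,0,0,0.6,0,0,0,0,0.6,0,0,0,0,0.6],
)

```text
clock: 19.4
eef_pos: [598.9, 152.4, 28.9]
eef_rot: [3.141, 0.001, -2.915]
wrist_force: [-1.5, 3.8, 5.5]
finger_gap: 54.0
finger_force: 15.0
```

step_arm(
  series=[0,0,0,0,0.4,0,0,0,0,0.4,0,0,25,0,0.5,0,0,25,0,1,-40,-4.5,0,0,1,-40,-4.6,0,0,1,0,0,0,0,1,0,0,-20,0,1,0,0,-20,0,1,0,0,-10,0,1,9,2,0,0,1,6,1.4,0,0,1,2,0.5,0,0,1,1,0.2,0,0,1,0,0,0,0,1],
)

```text
clock: 21.28
eef_pos: [536.6, 147.0, 28.4]
eef_rot: [-3.142, -0.0, -2.915]
wrist_force: [0.4, -0.3, -3.1]
finger_gap: 53.9
finger_force: 15.0
```

Run:
```python
from h import *
im,d,_=cam("scene"); cv2.imwrite("pics/s2.png",cv2.resize(im[150:300,180:380],None,fx=4,fy=4,interpolation=cv2.INTER_CUBIC))
```

```text
(no output)
```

View pics/s2.png

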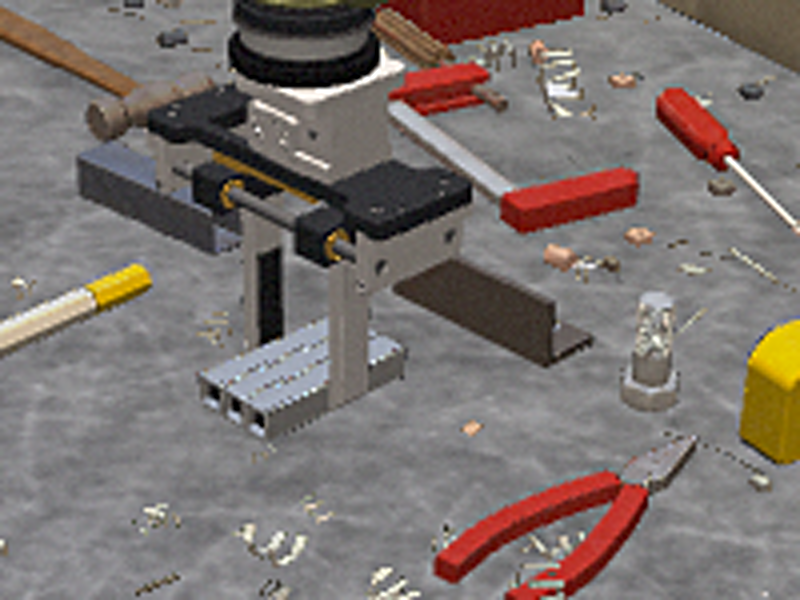

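The scene picture shows the pack, about pixel (300,380), still clamped between the fingers and back from the stop. It was carried because the jaw didn't open enough. I'll slide it back square to the stop.

step_arm(
  series=[10,2.3,0,0,0.8,10,2.3,0,0,0.8,10,2.3,0,0,0.8,10,2.3,0,0,0.8,8,1.85,0,0,0.8,6,1.4,0,0,0.8,2,0.45,0,0,0.8,1,0.2,0,0,0.8,1,0.2,0,0,0.8,0,0,0,0,0.8],
  squeeze=8,
)

```text
clock: 22.58
eef_pos: [594.7, 160.3, 28.5]
eef_rot: [-3.142, 0.0, -2.915]
wrist_force: [0.7, -0.8, -2.8]
finger_gap: 53.8
finger_force: 8.0
```

step_arm(
  series=[1,0.2,0,0,0.8,1,0.2,0,0,0.8,0,0,0,0,0.8],
)

```text
clock: 22.95
eef_pos: [596.8, 160.8, 28.4]
eef_rot: [-3.142, 0.0, -2.915]
wrist_force: [-0.2, -0.1, -4.0]
finger_gap: 53.9
finger_force: 8.0
```

step_arm(
  series=[0,0,-0.6,0,0.8,1,0.2,0,0,0.8,0,0,0,0,0.8],
)

```text
clock: 23.32
eef_pos: [597.6, 160.9, 28.0]
eef_rot: [-3.142, -0.0, -2.915]
wrist_force: [-4.5, -1.0, 2.8]
finger_gap: 53.8
finger_force: 8.0
```

step_arm(
  series=[1,0.2,0,0,0.8,0,0,0,0,0.8],
)

```text
clock: 23.58
eef_pos: [598.0, 161.0, 27.9]
eef_rot: [3.142, -0.002, -2.915]
wrist_force: [-9.0, -2.5, 5.9]
finger_gap: 54.2
finger_force: 8.0
```

step_arm(
  series=[0,0,0,0,0.2,0,0,0,0,0.2,0,0,0,0,0.2,0,0,0,0,0.2],
)

```text
clock: 24.08
eef_pos: [598.8, 161.2, 27.9]
eef_rot: [3.142, 0.0, -2.915]
wrist_force: [-1.8, -0.2, -0.0]
finger_gap: 74.8
finger_force: 0.0
```

step_arm(
  series=[0,0,25,0,0.2,0,0,25,0,0.5,-40,-4.5,0,0,1,-40,-4.6,0,0,1,0,0,0,0,1,0,0,-20,0,1,0,0,-20,0,1,0,0,-10,0,1,9,2,0,0,1,6,1.4,0,0,1,2,0.5,0,0,1,1,0.2,0,0,1,0,0,0,0,1],
)

```text
clock: 25.7
eef_pos: [536.3, 156.1, 28.1]
eef_rot: [-3.142, -0.001, -2.915]
wrist_force: [-4.2, -0.5, 3.7]
finger_gap: 0.5
finger_force: 2.7
```

Run:
```python
from h import *
im,d,_=cam("scene"); cv2.imwrite("pics/s3.png",cv2.resize(im[150:300,180:380],None,fx=4,fy=4,interpolation=cv2.INTER_CUBIC))
```

```text
(no output)
```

View pics/s3.png

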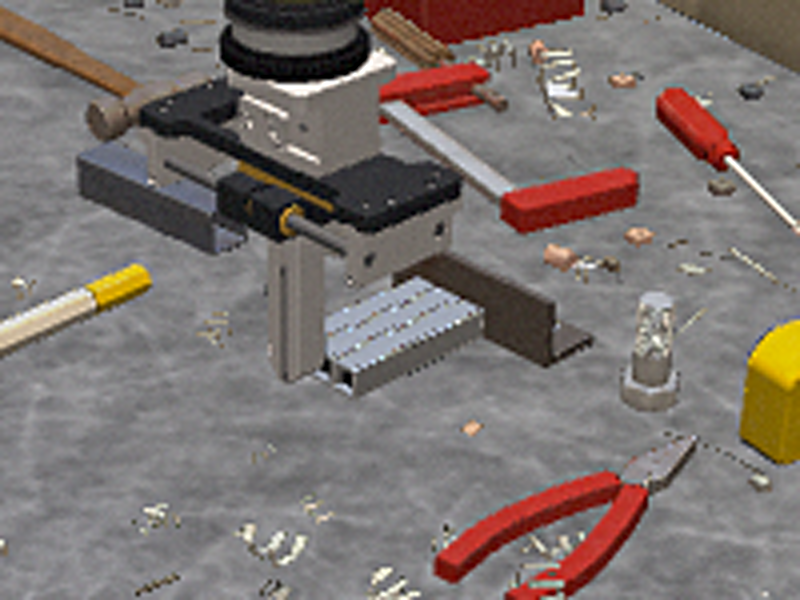

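The closed fingers are behind the left two tubes at about pixel (300,370), and the row is at the stop. Next I'll push it home.

step_arm(
  series=[0.8,0.2,0,0,1,0,0,0,0,1],
)

```text
clock: 26.0
eef_pos: [536.3, 156.1, 28.1]
eef_rot: [-3.142, -0.003, -2.915]
wrist_force: [-11.8, -2.6, 9.6]
finger_gap: 0.8
finger_force: 5.8
```

step_arm(
  series=[0.8,0.2,0,0,1,0,0,0,0,1],
)

```text
clock: 26.25
eef_pos: [536.5, 156.1, 28.1]
eef_rot: [-3.141, -0.005, -2.915]
wrist_force: [-17.1, -4.8, 14.3]
finger_gap: 0.4
finger_force: 9.0
```

step_arm(
  series=[-6.6,-1.6,0,0,1,4,-17.5,0,0,1,3.5,0.8,0,0,1,1.5,0.4,0,0,1,0,0,0,0,1],
)

```text
clock: 26.88
eef_pos: [540.4, 138.2, 27.6]
eef_rot: [-3.141, -0.002, -2.916]
wrist_force: [-4.5, -4.4, 2.9]
finger_gap: 0.6
finger_force: 2.7
```

step_arm(
  series=[0.8,0.2,0,0,1,0,0,0,0,1],
)

```text
clock: 27.12
eef_pos: [540.5, 138.2, 27.6]
eef_rot: [-3.141, -0.004, -2.915]
wrist_force: [-9.9, -8.4, 8.2]
finger_gap: 0.7
finger_force: 5.9
```

step_arm(
  series=[0.8,0.2,0,0,1,0,0,0,0,1],
)

```text
clock: 27.38
eef_pos: [540.6, 138.2, 27.6]
eef_rot: [-3.141, -0.006, -2.915]
wrist_force: [-16.3, -8.0, 14.1]
finger_gap: 0.6
finger_force: 9.1
```

step_arm(
  series=[-6,-1.4,0,0,1,0,0,30,0,0.5,0,0,30,0,0,-50,-11,0,0,0,-50,-11,0,0,0,0,0,0,0,0],
)

```text
clock: 28.12
eef_pos: [434.0, 115.4, 87.8]
eef_rot: [3.141, -0.001, -2.915]
wrist_force: [0.5, -0.5, 1.2]
finger_gap: 47.1
finger_force: 0.0
```

Run:
```python
from h import *
L=[cam("top") for _ in range(4)]; P=np.nanmean([l[2] for l in L],0)
rects(P,12,24,.4,(530,660,50,330))
im=L[0][0]; cv2.imwrite("pics/t3.png",cv2.resize(im[170:270,220:360],None,fx=5.5,fy=5.5,interpolation=cv2.INTER_CUBIC))
```

```text
c 595.8 160.8 L 100.0 W 56.2 ang 0.229 | mean 595.9 161.3 pca 0.214 z 18.1 n 880 px [275. 218.]
```

View pics/t3.png

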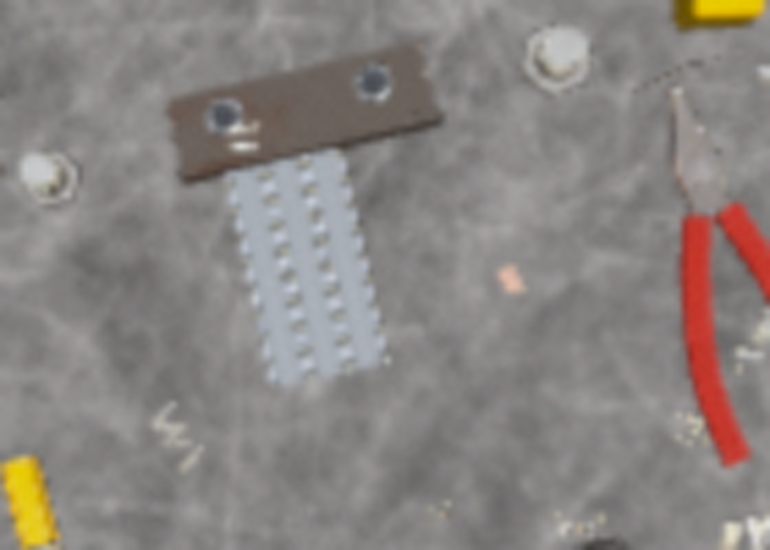

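The row is tight and square on the stop, between pixels (230,175) and (385,370). Next I'll grip the whole pack.

step_arm(
  series=[40.5,11.3,0,0,0,40.5,11.3,0,0,0,40.5,11.3,0,0,0,40.5,11.3,0,0,0,0,0,0,0,0,0,0,-25,0,0,0,0,-20,0,0,0,0,-10,0,0,0,0,-5,0,0,0,0,0,0,0,0,0,0,0,0.7,0,0,0,0,0.7,0,0,0,0,0.7,0,0,0,0,0.7,0,0,0,0,0.7,0,0,0,0,0.7,0,0,0,0,0.7],
  squeeze=10,
)

```text
clock: 30.45
eef_pos: [598.3, 160.9, 27.9]
eef_rot: [3.142, -0.0, -2.915]
wrist_force: [-0.9, -0.2, 1.4]
finger_gap: 53.9
finger_force: 10.0
```

step_arm(
  series=[0,0,0,0,0.9,0,0,0,0,0.9,0,0,0,0,0.9,0,0,0,0,0.9],
  squeeze=45,
)

```text
clock: 30.95
eef_pos: [598.3, 160.9, 27.9]
eef_rot: [3.142, 0.0, -2.915]
wrist_force: [-1.8, 0.0, 3.0]
finger_gap: 53.7
finger_force: 45.0
```

step_arm(
  series=[0,0,3,0,0.9,0,0,6,0,0.9,0,0,10,0,0.9,0,0,12,0,0.9,0,0,12,0,0.9,0,0,12,0,0.9,0,0,12,0,0.9,0,0,12,0,0.9,0,0,12,0,0.9,0,0,12,0,0.9,0,0,12,0,0.9,0,0,10,0,0.9,0,0,5,0,0.9,0,0,0,0,0.9,0,0,0,0,0.9,0,0,0,0,0.9,0,0,0,0,0.9],
)

```text
clock: 33.08
eef_pos: [598.3, 160.8, 157.6]
eef_rot: [-3.142, -0.0, -2.915]
wrist_force: [0.3, -0.3, -3.4]
finger_gap: 53.6
finger_force: 45.0
```

Run:
```python
from h import *
im,d,_=cam("scene"); cv2.imwrite("pics/s4.png",cv2.resize(im[60:280,180:380],None,fx=2.7,fy=2.7,interpolation=cv2.INTER_CUBIC))
```

```text
(no output)
```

View pics/s4.png

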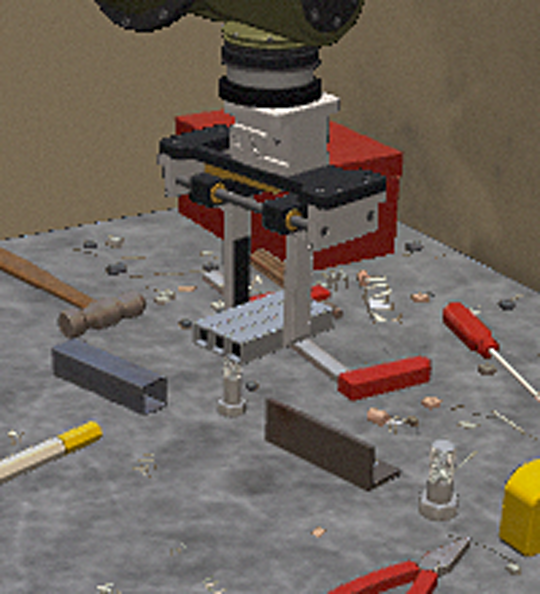

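The picture shows all three tubes held level and flush at about pixel (260,330), with the underside roughly 130 mm up. I'm handing in.

```bash
python3 -c "
from cell import manip
print(manip.sign_off())"
```

```text
the job is handed in; nothing more can be done
None
```

The three tubes were butted against the end stop, gripped as one pack and lifted straight up, and I handed the job in at about 33 s with the pack held level, its underside about 130 mm above the bench; before that I once carried the row back off the stop by accident (the jaw had not opened enough), so I slid it back and re-squared it before the final grip.

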